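Set the fitting doming punch on the blank, ready for the hammer

TASK

A flat copper blank lies in the hollow of one of the three doming dies on the log slice: draw from the stand the punch that fits that hollow (smallest punch for the smallest hollow, and so on) and hold it upright with its round nose on the blank's centre mark, pressing lightly and steadily with about 5 to 15 N, ready for the hammer. Finish while still holding it there, gripped and pressed, with the other two punches in the stand and the other things on the table left alone; never press hard.

Things in the scene. Friction and masses are not known exactly. Their poses are not given: they have to be found in the camera images.
- stump: round slice of log, 158 mm across and 36 mm thick, lying on the table (fixed, rigid: neither it nor the dies give under the push), with three round steel doming dies let into its top, their centres 42 mm from its centre and 120 degrees apart. Origin at the centre of its underside.
- die_small: small doming die: upright steel cylinder 46 mm across (fixed in the stump) with a hemispherical hollow 20 mm across, open upward, in the middle of its top; top face 46.5 mm above the table. Any of the three places on the stump may hold it. Origin on its axis, 24 mm above the table. The blank, lying level in this hollow, has its upper face 2.0 mm below the die's top face, always 44.5 mm above the table.
- die_medium: medium doming die: upright steel cylinder 46 mm across (fixed in the stump) with a hemispherical hollow 25 mm across, open upward, in the middle of its top; top face 50.9 mm above the table. Any of the three places on the stump may hold it. Origin on its axis, 24 mm above the table. The blank, lying level in this hollow, has its upper face 6.4 mm below the die's top face, always 44.5 mm above the table.
- die_large: large doming die: upright steel cylinder 46 mm across (fixed in the stump) with a hemispherical hollow 30 mm across, open upward, in the middle of its top; top face 53.9 mm above the table. Any of the three places on the stump may hold it. Origin on its axis, 24 mm above the table. The blank, lying level in this hollow, has its upper face 9.4 mm below the die's top face, always 44.5 mm above the table.
- punch_small: small doming punch: round steel rod 16 mm in diameter, 110 mm long, 0.16 kg (give or take 20 %), lower end a full hemisphere, upper end flat. Fits the small die (20 mm hollow). At first it stands nose down in the end hole on the stand's -x side, nose 15 mm above the table, 75 mm of rod above the stand. Origin at the tip of the nose, z along the rod to the flat end.
- punch_medium: medium doming punch: round steel rod 21 mm in diameter, 110 mm long, 0.28 kg (give or take 20 %), lower end a full hemisphere, upper end flat. Fits the medium die (25 mm hollow). At first it stands nose down in the middle hole, nose 15 mm above the table, 75 mm of rod above the stand. Origin at the tip of the nose, z along the rod to the flat end.
- punch_large: large doming punch: round steel rod 26 mm in diameter, 110 mm long, 0.43 kg (give or take 20 %), lower end a full hemisphere, upper end flat. Fits the large die (30 mm hollow). At first it stands nose down in the end hole on the stand's +x side, nose 15 mm above the table, 75 mm of rod above the stand. Origin at the tip of the nose, z along the rod to the flat end.
- punch_stand: wooden block 176 x 56 x 50 mm on a 184 x 64 x 10 mm foot (fixed) with a row of three upright holes along its long x axis, 56 mm apart, each 1.2 mm wider than its punch and 35 mm deep; graded from the thinnest punch (-x) to the thickest (+x). Origin at the centre of its underside, z up.
- blank: round flat copper blank, 18 mm across and 2 mm thick, loose, lying level in the hollow of one of the three dies, resting on its lower edge. Origin at the centre of its underside.
- blank_mark (a point): centre mark (a scribed cross with a pricked dot) in the middle of the blank's upper face; the spot for the punch's nose.
- hammer: cross-peen hammer with wooden handle, 234 x 114 x 26 mm, bystander to the left. Origin under its middle.
- tweezers: steel tweezers, 150 x 15 x 9 mm, bystander near the front edge. Origin under their middle.
- flux_pot: small round pot, 39 mm across and 22 mm high, bystander near the front edge. Origin under its middle.
- soldering_tongs: long thin steel tongs, 200 x 21 x 8 mm, bystander between stump and stand. Origin under their middle.
- sanding_block: wooden sanding block, 60 x 29 x 18 mm, bystander behind the stump. Origin under its middle.

How it is judged:
By the outcome, as a careful person would: the job done as asked, in the order asked, and still so for the second after the job is handed in, while the arm keeps its last pose, push and grip.
It also fails if it takes over 38 s, if anything falls off the work surface, if the arm or the gripper's body presses on something with over 40 N, if the wrist force passes 120 N, or if a joint passes its speed limit or range.

ROBOT

A 7-joint arm with a two-finger parallel gripper is mounted at the origin on a cart in front of the work surface, level with it; the furniture and walls round the work are solid. World frame = base frame: x ahead of the robot, y to its left, z up, the work surface at z = 0. Lengths are in m, angles in rad, forces in N, time in s.
With the tool pointing down it reaches from about 0.425 to 0.8 m from the base axis. Payload 8.3 kg.
Tool frame: the origin (TCP) lies on the front face of the gripper's body, between the roots of the fingers; the fingertips stand 73 mm ahead of it and the grasp point (between the pads) lies 54 mm ahead of it; z points along the fingers, y is the line along which they close (so a half turn about z gives the same grasp; the last joint's range is limited). The gripper opens to 85 mm and grips with 20 to 120 N. Pads are 22 mm wide; open, the fingers measure 114 mm over their backs; the gripper's body (76 mm by 85 mm) begins 54 mm behind the grasp point. The pads swing forward as they close: fully open they stand 13 mm farther back than shut.
Start: joints at [1.19, 0.383, 0.016, 1.37, -0.006, 1.388, -0.046], TCP at [0.195, -0.594, 0.304] pointing down, gripper open.
Joint ranges: [-2.95, 2.95], [-0.25, 2.06], [-1.52, 1.56], [0.18, 2.33], [-1.44, 4.58], [0.02, 2.06], [-3.01, 3.01]. Speed limits (rad/s): [2.39, 2.39, 3.01, 3.01, 3.14, 3.14, 3.14].

INTERFACE

Orientations are given as a unit quaternion [x, y, z, w].
In Python, from cell import read_state, viewer, workorder gives the robot as it stands. The module is installed in compiled form; this text tells all that it offers.
- The arm moves only by the tool drive_tool, never from a script. Its argument "series" is text: rows parted by semicolons, each of 6 numbers parted by spaces: the shift along the world's x, y, z each as a share of 500 mm, from -1 to 1, then the turn, a rotation vector about the world's x, y, z each as a share of pi rad, from -1 to 1. A call has 1 to 5 rows; each row shifts and turns the commanded pose from where the row before left it; what a row does not reach is not made up. A row lasts 1/12 s, in which the tool goes at most 41.7 mm and 7.16 degrees, less where a joint would pass 70% of its speed; a pose out of reach is approached as far as the arm can. A call with a number of a shift or a turn outside -1 to 1 is refused whole. A call with a gripper value outside its range is refused whole. "claw" is the opening in per cent of the stroke, from 0 (shut) to 100 (fully open), set as the call begins (left out, the last holds). The fingers move at their own pace and stop on an object; "squeeze" is the grip in N (left out, the last holds). Time passes only in rows, so rows that do not move let the fingers close. It gives the time, the measured TCP pose, the force, the opening and the grip force at its end, in the units of the state.
- read_state(): the state, without advancing time (a new reading comes with each control period).
- viewer.read_camera(name): name is "scene" or "top"; returns (picture, depth): 420x560x3 uint8, red, green, blue; 420x560 float32, m along the optical axis (not along the pixel's ray), 0 where there is no reading.
- viewer.camera_model(name): a dict with "mtx" (3x3 intrinsics, pixels), "extrinsics" (4x4, takes a point from camera to world coordinates). Camera axes: x right, y up, looking along -z (the intrinsics and any distortion apply to the point x, -y, -z); pixel columns grow to the right and rows downward; lengths in m; the calibration is good to about 2 mm. A picture is of the moment at which its call begins. camera_model takes no time and is no camera call.
- workorder.job_done(): hands the job in; it is judged then, once.
The state is a dict: "time": time; "qpos": joint angles; "joint_velocities": joint speeds; "joint_torque": joint torques, N m; "tcp_pos": TCP position; "ee_rot": TCP orientation; "wrist_force": force on the tool from outside, world axes, zero at the start; "ft_torque": the same for the moment, N m; "grip_width": finger opening in m; "grasp_force": force on a finger pad.
Only numpy, scipy, OpenCV 4.12 (cv2) and the standard library are available. Lean on these libraries where they do the work, as an engineer would, in place of code of your own. Each camera call takes 0.05 s, during which the arm holds its last target. There are 200 camera calls.

## Working session

There is one attempt and no reset: what is moved stays moved. The work goes in short steps, Python scripts to look and compute and a tool call to move; the robot and the scene stay as the last step left them, time stands still between calls to the robot, and variables do not carry over. Pictures are saved under pics/ and viewed, at most 10 in all, crops included, and the job is handed in when it is done.

Besides the shell and the picture viewer there is one more tool, called after ">>>" in YAML: its name, and indented under it one key for each argument. drive_tool: Moves the arm, as the interface text tells. Shift numbers are shares of 500 mm and turn numbers shares of pi rad, none past 1 either way. Its arguments: {"type":"object","properties":{"series":{"type":"string"},"claw":{"type":"number"},"squeeze":{"type":"number"}},"required":["series"]}

```bash
mkdir -p pics; python3 - <<'E'
from cell import read_state, viewer
import cv2,numpy as np
for n in("scene","top"):
    p,d=viewer.read_camera(n); np.savez(f"{n}.npz",p=p,d=d)
    cv2.imwrite(f"pics/{n}1.png",p[:,:,::-1])
    m=viewer.camera_model(n);print(n,{k:np.round(v,4).tolist() if not isinstance(v,str) else v for k,v in m.items()})
print(read_state())
E
```

```text
scene {'mtx': [[476.5446, 0.0, 275.8879], [0.0, 476.5446, 219.0816], [0.0, 0.0, 1.0]], 'extrinsics': [[-0.6229, 0.4577, -0.6345, -0.1537], [-0.7823, -0.3657, 0.5042, 0.6102], [-0.0013, 0.8104, 0.5858, 0.7274], [0.0, 0.0, 0.0, 1.0]]}
top {'mtx': [[442.943, 0.0, 277.8972], [0.0, 442.943, 198.9428], [0.0, 0.0, 1.0]], 'extrinsics': [[0.023, 0.9879, -0.1531, 0.3681], [-0.9997, 0.0243, 0.007, 0.0505], [0.0106, 0.1529, 0.9882, 1.1065], [0.0, 0.0, 0.0, 1.0]]}
{'time': 0.1, 'qpos': array([ 1.19011201,  0.38417611,  0.01635685,  1.37102429, -0.00628014,
        1.38821193, -0.04651853]), 'joint_velocities': array([-0.00060974, -0.00268548, -0.0003372 , -0.00210319, -0.00058467,
       -0.00068528, -0.00038223]), 'joint_torque': array([ 4.32564397e-03, -6.29135370e+01,  8.48160144e-01, -3.72759318e+01,
        1.69712130e-02,  1.03533574e-02,  6.95441145e-06]), 'tcp_pos': array([ 0.19523168, -0.59338888,  0.3029761 ]), 'ee_rot': array([ 9.87397605e-01,  1.58256707e-01, -1.59223665e-04, -8.70672953e-04]), 'wrist_force': array([-0.46698154, -0.9848832 ,  0.23198849]), 'ft_torque': array([ 0.03091675, -0.02546999, -0.00261926]), 'grasp_force': 0.0, 'grip_width': 0.08517356806261041}
```

View pics/scene1.png

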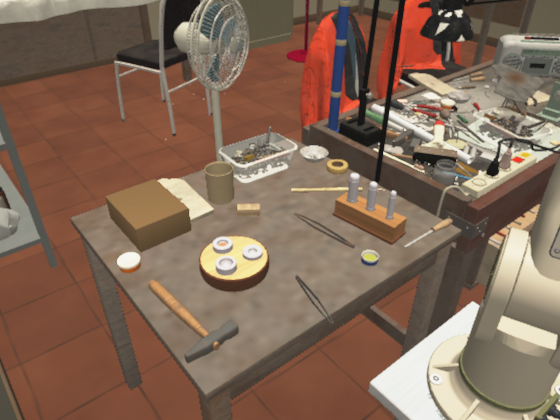

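View pics/top1.png

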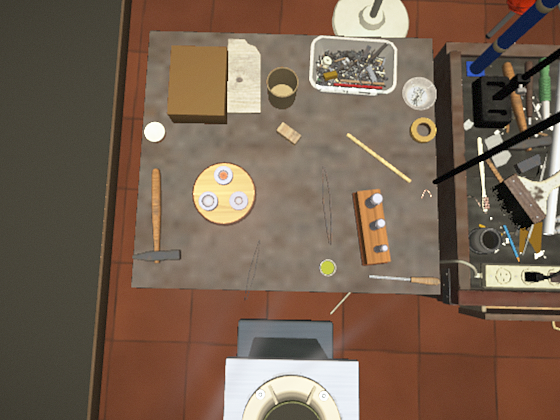

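The scene view shows the stand at about (370,212) and the stump at (235,260). In the top view the stump is at (224,193), with the copper in the far die at (223,174), and the stand is at (372,227). I'll zoom in to tell the dies apart.

```bash
cat > h.py <<'E'
import numpy as np,cv2
from cell import viewer
def ray(n,u,v):
    m=viewer.camera_model(n);K=np.array(m["mtx"]);E=np.array(m["extrinsics"])
    d=E[:3,:3]@np.array([(u-K[0,2])/K[0,0],-(v-K[1,2])/K[1,1],-1]);return E[:3,3],d
def onz(n,u,v,z):
    o,d=ray(n,u,v);return o+d*(z-o[2])/d[2]
def tri(a,b):
    A=[];B=[]
    for n,u,v in(a,b):
        o,d=ray(n,u,v);d=d/np.linalg.norm(d);P=np.eye(3)-np.outer(d,d);A.append(P);B.append(P@o)
    return np.linalg.lstsq(np.vstack(A),np.hstack(B),rcond=None)[0]
E
python3 - <<'E'
import numpy as np,cv2
t=np.load("top.npz")["p"];s=np.load("scene.npz")["p"]
r=lambda a,k:cv2.resize(a,None,fx=k,fy=k,interpolation=cv2.INTER_CUBIC)[:,:,::-1]
c=[r(t[155:230,185:265],5)[:300,:400],r(t[180:270,345:400],1)]
A=r(t[158:230,188:260],5.5);B=r(s[228:292,196:274],5);
o=np.zeros((600,800,3),np.uint8);o[:A.shape[0],:A.shape[1]]=A;o[:B.shape[0],400:400+min(400,B.shape[1])]=B[:,:400]
cv2.imwrite("pics/z1.png",o)
A=r(t[180:270,345:400],6);B=r(s[165:245,328:412],5)
o=np.zeros((600,800,3),np.uint8);o[:A.shape[0],:A.shape[1]]=A;o[:B.shape[0],350:350+B.shape[1]]=B
cv2.imwrite("pics/z2.png",o)
E
```

```text
(no output)
```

View pics/z1.png

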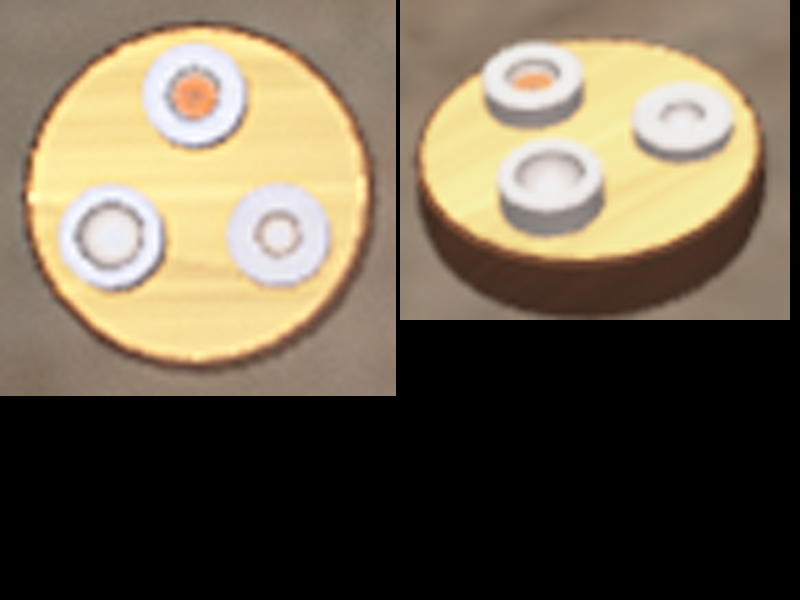

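View pics/z2.png

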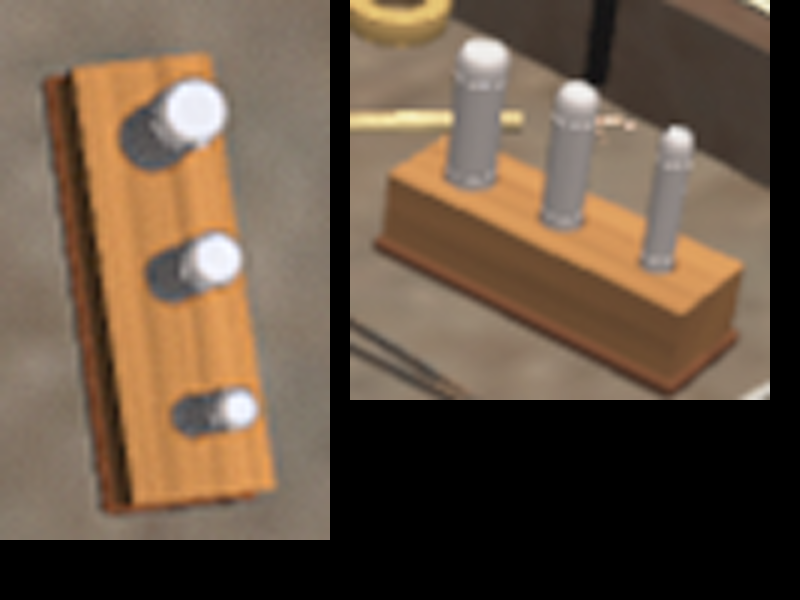

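The blank is in the far die. Its hollow is between the left (largest) and right (smallest) ones in size, so it's the medium die and I need the medium punch in the middle hole. Next I'll measure both.

```bash
cat > m.py <<'E'
from h import *
for n,k,z in(("top",(160,190,205,240),0),("scene",(230,255,205,245),0)):
    p=np.load(n+".npz")["p"].astype(int);hsv=cv2.cvtColor(p.astype(np.uint8),cv2.COLOR_RGB2HSV)
    sub=hsv[k[0]:k[1],k[2]:k[3]]
    m=((sub[...,0]<13)&(sub[...,1]>95)).astype(np.uint8)
    v,u=np.nonzero(m);w=sub[v,u,1]-60.
    c=(np.average(u,weights=w)+k[2],np.average(v,weights=w)+k[0]);print(n,"blank px",len(u),c,onz(n,*c,.0445))
p=np.load("top.npz")["p"].astype(int)
g=p[180:270,345:400];m=(g.min(2)>185).astype(np.uint8)
_,_,st,ce=cv2.connectedComponentsWithStats(m)
for s,c in zip(st[1:],ce[1:]):
    if s[4]>20:print("punch",s,c+[345,180],onz("top",c[0]+345,c[1]+180,.125))
f=lambda x,y:onz("scene",(x-350+.5)/5-.5+328,(y+.5)/5-.5+165,.085)
# bases at stand top z=.06: ellipse centres
for x,y in((471,177),(563,216),(659,263)):print("base scene",onz("scene",(x-350)/5-.4+328,y/5-.4+165,.06))
# top-view die faces
for x,y,z in((194,95,.0509),(112,237,.0539),(279,235,.0465),(199,195,.036)):print("die top",onz("top",(x)/5.5-.4+188,y/5.5-.4+158,z))
for x,y,z in((533,76,.0509),(551,174,.0539),(682,117,.0465)):print("die scene",onz("scene",(x-400)/5-.4+196,y/5-.4+228,z))
E
python3 m.py
```

```text
top blank px 59 (np.float64(222.8019536019536), np.float64(171.60463980463982)) [0.59704207 0.17931133 0.0445    ]
scene blank px 1 (np.float64(222.0), np.float64(245.0)) [0.58363616 0.18104638 0.0445    ]
punch [28 14 10 10 72] [377.13888889 198.11111111] [ 0.52762015 -0.17946643  0.125     ]
punch [33 39  7  8 47] [380.82978723 222.57446809] [ 0.47258498 -0.18708696  0.125     ]
punch [37 65  6  6 24] [384.5 247.5] [ 0.41744919 -0.19452044  0.125     ]
base scene [ 0.51364872 -0.16543836  0.06      ]
base scene [ 0.46084729 -0.17573418  0.06      ]
base scene [ 0.40487746 -0.18193802  0.06      ]
die top [0.58756347 0.17802283 0.0509    ]
die top [0.52287208 0.21072147 0.0539    ]
die top [0.52665103 0.13860613 0.0465    ]
die top [0.54533863 0.17569619 0.036     ]
die scene [0.58309078 0.18034931 0.0509    ]
die scene [0.51870044 0.2132227  0.0539    ]
die scene [0.52182497 0.14168749 0.0465    ]
```

```bash
python3 - <<'E'
from h import *
S=lambda x,y:("scene",(x-350)/5-.4+328,y/5-.4+165)
for x,y in((485,56),(577,98),(678,140)):print(onz(*S(x,y),.125))
print("tri",tri(("top",380.83,222.57),S(577,98)))
for x,y in((471,177),(563,216),(659,263)):print("base",onz(*S(x,y),.05))
def ell(n,k,th):
    p=np.load(n+".npz")["p"][k[0]:k[1],k[2]:k[3]].astype(np.uint8)
    P=cv2.resize(p,None,fx=6,fy=6,interpolation=cv2.INTER_CUBIC);h=cv2.cvtColor(P,cv2.COLOR_RGB2HSV)
    m=((h[...,1]<60)&(h[...,2]>th)).astype(np.uint8)
    c=max(cv2.findContours(m,0,1)[0],key=cv2.contourArea);e=cv2.fitEllipse(cv2.convexHull(c))
    u,v=(e[0][0]+.5)/6-.5+k[2],(e[0][1]+.5)/6-.5+k[0];print(n,"die",u,v,np.array(e[1])/6,onz(n,u,v,.0509));return n,u,v
a=ell("top",(160,186,210,236),190);b=ell("scene",(233,256,208,236),190);print(tri(a,b))
def orange(n,k):
    p=np.load(n+".npz")["p"][k[0]:k[1],k[2]:k[3]].astype(int);m=(p[...,0]-p[...,2]>70)&(p[...,1]<185)&(p[...,0]-p[...,1]>50)
    v,u=np.nonzero(m);c=u.mean()+k[2],v.mean()+k[0];print(n,len(u),c,onz(n,*c,.0445));return n,*c
print(tri(orange("top",(168,182,216,230)),orange("scene",(236,250,214,232))))
E
```

```text
[ 0.52003338 -0.17333754  0.125     ]
[ 0.46497638 -0.1791851   0.125     ]
[ 0.41021242 -0.18800518  0.125     ]
tri [ 0.47319694 -0.18918076  0.11719751]
base [ 0.52364862 -0.17706137  0.05      ]
base [ 0.47005598 -0.18751148  0.05      ]
base [ 0.41324747 -0.19380828  0.05      ]
top die 222.72944132486978 174.52761205037436 [18.57411448 19.30196635] [0.58840956 0.17840623 0.0509    ]
scene die 222.04413477579752 242.72040685017905 [13.25280507 20.6700236 ] [0.5835534  0.18046659 0.0509    ]
[0.58874008 0.17830888 0.04676883]
top 42 (np.float64(222.97619047619048), np.float64(175.21428571428572)) [0.58804918 0.178508   0.0445    ]
scene 14 (np.float64(221.92857142857142), np.float64(243.92857142857142)) [0.58699636 0.17903431 0.0445    ]
[0.58815185 0.17851613 0.04354688]
```

```bash
python3 - <<'E'
from h import *
for n in("top","scene"):
    f=np.load(n+".npz");d=f["d"]
    m=viewer.camera_model(n);K=m["mtx"];E=np.array(m["extrinsics"])
    v,u=np.mgrid[:420,:560];P=np.stack([(u-K[0][2])/K[0][0]*d,-(v-K[1][2])/K[1][1]*d,-d],-1)@E[:3,:3].T+E[:3,3]
    P[d==0]=np.nan
    if n=="top":
        for uv in((440,181),(450,176),(470,165),(500,150),(540,126)):print(uv,P[uv[1],uv[0]].round(3))
        print("punchtop",P[222,380:382].round(4),"die",P[167,222].round(4),P[181,222].round(4))
    q=(P[...,2]>.1)&(P[...,2]<.9)&(np.hypot(P[...,0],P[...,1])<.85)&(np.hypot(P[...,0],P[...,1])>.35)&(P[...,1]<.3)
    pts=P[q]; 
    vox=np.unique((pts/.05).round().astype(int),axis=0)*.05
    print(n,len(vox));print(vox[(vox[:,1]>-.7)][:60].round(2).tolist())
E
```

```text
(440, 181) [ 0.585 -0.35   0.053]
(450, 176) [ 0.584 -0.348  0.118]
(470, 165) [ 0.584 -0.346  0.229]
(500, 150) [ 0.581 -0.343  0.355]
(540, 126) [ 0.583 -0.338  0.481]
punchtop [[ 0.474  -0.1855  0.1237]
 [ 0.4738 -0.1873  0.1258]] die [0.6075 0.1812 0.049 ] [0.572  0.1792 0.053 ]
top 30
[[0.35, -0.6, 0.1], [0.35, -0.55, 0.1], [0.35, -0.55, 0.15], [0.4, -0.55, 0.15], [0.4, -0.45, 0.1], [0.4, -0.2, 0.1], [0.4, -0.2, 0.15], [0.45, -0.45, 0.1], [0.45, -0.4, 0.1], [0.45, -0.2, 0.1], [0.45, -0.2, 0.15], [0.5, -0.2, 0.1], [0.5, -0.2, 0.15], [0.5, -0.15, 0.1], [0.5, -0.15, 0.15], [0.55, -0.2, 0.1], [0.55, -0.2, 0.15], [0.55, -0.15, 0.1], [0.55, -0.15, 0.15], [0.6, -0.35, 0.1], [0.6, -0.35, 0.15], [0.6, -0.35, 0.2], [0.6, -0.35, 0.25], [0.6, -0.35, 0.3], [0.6, -0.35, 0.35], [0.6, -0.35, 0.4], [0.6, -0.35, 0.45], [0.6, -0.35, 0.5], [0.6, -0.35, 0.55], [0.8, 0.05, 0.1]]
scene 37
[[0.35, -0.65, 0.1], [0.35, -0.65, 0.15], [0.35, -0.6, 0.1], [0.35, -0.6, 0.15], [0.35, -0.55, 0.1], [0.35, -0.55, 0.15], [0.4, -0.65, 0.15], [0.4, -0.6, 0.15], [0.4, -0.55, 0.15], [0.4, -0.45, 0.1], [0.4, -0.2, 0.1], [0.4, -0.2, 0.15], [0.45, -0.45, 0.1], [0.45, -0.4, 0.1], [0.45, -0.2, 0.1], [0.45, -0.2, 0.15], [0.45, -0.15, 0.1], [0.5, -0.2, 0.1], [0.5, -0.2, 0.15], [0.5, -0.15, 0.1], [0.55, -0.35, 0.5], [0.55, -0.2, 0.1], [0.55, -0.15, 0.1], [0.6, -0.35, 0.1], [0.6, -0.35, 0.15], [0.6, -0.35, 0.2], [0.6, -0.35, 0.25], [0.6, -0.35, 0.3], [0.6, -0.35, 0.35], [0.6, -0.35, 0.4], [0.6, -0.35, 0.45], [0.6, -0.35, 0.5]]
```

>>> drive_tool:
  series: "0.042 0.063 -0.005 0 0 -0.0116; 0.042 0.063 -0.005 0 0 -0.0116; 0.042 0.063 -0.005 0 0 -0.0116; 0.042 0.063 -0.005 0 0 -0.0116; 0.042 0.063 -0.005 0 0 -0.0116"
  claw: 100
  squeeze: 60

```text
time: 0.52
tcp_pos: [0.3009, -0.4344, 0.2908]
ee_rot: [0.998, 0.067, -0.0, -0.0]
wrist_force: [0.8, 0.0, 0.3]
grip_width: 0.0857
grasp_force: 0.0
```

>>> drive_tool:
  series: "0.042 0.063 -0.005 0 0 0; 0.042 0.063 -0.005 0 0 0; 0.042 0.063 -0.005 0 0 0; 0.042 0.063 -0.005 0 0 0; 0.042 0.063 -0.005 0 0 0"

```text
time: 0.93
tcp_pos: [0.4058, -0.2769, 0.2786]
ee_rot: [0.998, 0.068, -0.0, -0.0]
wrist_force: [0.9, -0.3, -0.4]
grip_width: 0.0852
grasp_force: 0.0
```

>>> drive_tool:
  series: "0.042 0.063 -0.005 0 0 0; 0.042 0.063 -0.005 0 0 0; 0.042 0.063 -0.005 0 0 0; 0 0 0 0 0 0; 0 0 0 0 0 0"

```text
time: 1.35
tcp_pos: [0.4692, -0.1816, 0.2709]
ee_rot: [0.998, 0.071, -0.0, -0.001]
wrist_force: [-0.6, 0.2, -0.3]
grip_width: 0.0851
grasp_force: 0.0
```

>>> drive_tool:
  series: "0.004 -0.007 -0.06 0 0 0; 0 0 -0.06 0 0 0; 0 0 -0.06 0 0 0; 0 0 -0.05 0 0 0; 0 0 -0.03 0 0 0"

```text
time: 1.77
tcp_pos: [0.4679, -0.189, 0.1382]
ee_rot: [0.998, 0.067, -0.002, -0.001]
wrist_force: [0.4, 0.6, -0.0]
grip_width: 0.0853
grasp_force: 0.0
```

>>> drive_tool:
  series: "0 0 0 0 0 0; 0 0 0 0 0 0"
  claw: 50
  squeeze: 20

```text
time: 1.93
tcp_pos: [0.4693, -0.1888, 0.1409]
ee_rot: [0.998, 0.067, -0.001, -0.0]
wrist_force: [0.1, -0.1, 1.0]
grip_width: 0.0636
grasp_force: 0.0
```

```bash
python3 - <<'E'
from h import *
s,_=viewer.read_camera("scene");t,_=viewer.read_camera("top")
r=lambda a,k:cv2.resize(a,None,fx=k,fy=k,interpolation=cv2.INTER_CUBIC)[:,:,::-1]
o=np.zeros((600,800,3),np.uint8);A=r(s[110:250,310:430],3.9);B=r(t[150:290,310:410],3);o[:A.shape[0],:A.shape[1]]=A;o[:B.shape[0],480:780]=B
cv2.imwrite("pics/g1.png",o)
E
```

```text
(no output)
```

View pics/g1.png

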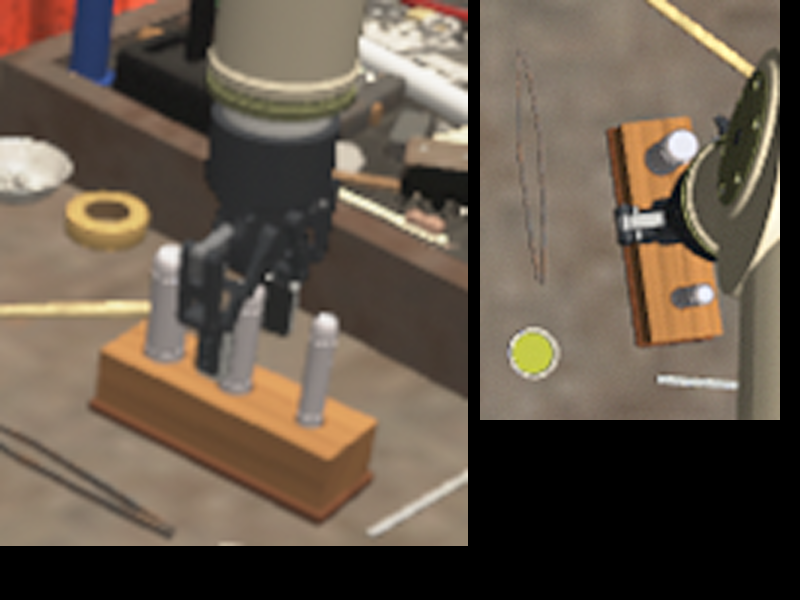

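The open fingers straddle the middle punch at about (240,340) in the left crop, clear of its neighbours. Closing gently now.

>>> drive_tool:
  series: "0 0 0 0 0 0; 0 0 0 0 0 0; 0 0 0 0 0 0; 0 0 0 0 0 0"
  claw: 0
  squeeze: 20

```text
time: 2.37
tcp_pos: [0.471, -0.188, 0.1426]
ee_rot: [0.998, 0.068, 0.001, 0.001]
wrist_force: [-0.2, -0.3, 7.0]
grip_width: 0.0204
grasp_force: 21.7
```

>>> drive_tool:
  series: "0 0 0 0 0 0; 0 0 0 0 0 0; 0 0 0 0 0 0; 0 0 0 0 0 0"

```text
time: 2.7
tcp_pos: [0.4711, -0.188, 0.1426]
ee_rot: [0.998, 0.068, 0.001, 0.001]
wrist_force: [-1.1, 0.2, 6.8]
grip_width: 0.0202
grasp_force: 21.8
```

>>> drive_tool:
  series: "0 0 0 0 0 0; 0 0 0 0 0 0; 0 0 0 0 0 0; 0 0 0.02 0 0 0; 0 0 0.02 0 0 0"
  squeeze: 80

```text
time: 3.12
tcp_pos: [0.4703, -0.1875, 0.1617]
ee_rot: [0.998, 0.068, -0.0, -0.0]
wrist_force: [2.6, -0.4, -3.5]
grip_width: 0.0192
grasp_force: 78.2
```

>>> drive_tool:
  series: "0 0 0.03 0 0 0; 0 0 0.04 0 0 0; 0 0 0.05 0 0 0; 0 0 0.05 0 0 0; 0 0 0.03 0 0 0"

```text
time: 3.53
tcp_pos: [0.4705, -0.1876, 0.2647]
ee_rot: [0.998, 0.068, 0.001, 0.001]
wrist_force: [1.5, -1.2, -2.9]
grip_width: 0.0194
grasp_force: 78.3
```

```bash
python3 - <<'E'
from cell import read_state
s=read_state();print(s["tcp_pos"],s["ee_rot"],s["wrist_force"],s["ft_torque"],s["grip_width"],s["qpos"])
E
```

```text
[ 0.4705196  -0.18764929  0.2647095 ] [9.97693568e-01 6.78696768e-02 9.89445138e-04 5.21010257e-04] [ 1.4963665  -1.1771336  -2.91863829] [-0.02239177 -0.02869643  0.0405422 ] 0.01942467182170803 [ 0.59515157  0.16819618 -0.3117482   1.73955017  0.05462054  1.24004999
 -1.16506331]
```

>>> drive_tool:
  series: "0.0214 0.0666 0 0 0 0; 0.0214 0.0666 0 0 0 0; 0.0214 0.0666 0 0 0 0; 0.0214 0.0666 0 0 0 0; 0.0214 0.0666 0 0 0 0"

```text
time: 3.95
tcp_pos: [0.5236, -0.0196, 0.2622]
ee_rot: [0.998, 0.068, -0.0, 0.0]
wrist_force: [2.0, -0.4, -2.9]
grip_width: 0.0195
grasp_force: 78.6
```

>>> drive_tool:
  series: "0.0214 0.0666 0 0 0 0; 0.0214 0.0666 0 0 0 0; 0.0214 0.0666 0 0 0 0; 0.0214 0.0666 0 0 0 0; 0.0214 0.0666 0 0 0 0"

```text
time: 4.37
tcp_pos: [0.5772, 0.1466, 0.262]
ee_rot: [0.998, 0.068, -0.0, 0.0]
wrist_force: [-0.5, 0.0, -2.2]
grip_width: 0.0193
grasp_force: 78.6
```

>>> drive_tool:
  series: "0.021 0.066 -0.03 0 0 0; 0 0 -0.03 0 0 0; 0 0 -0.03 0 0 0; 0 0 0 0 0 0; 0 0 0 0 0 0"

```text
time: 4.78
tcp_pos: [0.5872, 0.1776, 0.216]
ee_rot: [0.998, 0.068, -0.001, 0.0]
wrist_force: [1.0, 0.1, -2.6]
grip_width: 0.019
grasp_force: 78.8
```

```bash
python3 - <<'E'
from h import *
from cell import read_state
print(read_state()["ee_rot"],read_state()["tcp_pos"])
s,_=viewer.read_camera("scene");t,_=viewer.read_camera("top");np.savez("p2.npz",s=s,t=t)
r=lambda a,k:cv2.resize(a,None,fx=k,fy=k,interpolation=cv2.INTER_CUBIC)[:,:,::-1]
o=np.zeros((600,800,3),np.uint8);A=r(s[170:290,190:280],5);B=r(t[145:245,180:270],3.8);o[:A.shape[0],:A.shape[1]]=A;o[:B.shape[0],455:455+B.shape[1]]=B[:,:345]
cv2.imwrite("pics/g2.png",o)
E
```

```text
[ 9.97711537e-01  6.76007187e-02 -1.26038254e-03  4.93466365e-04] [0.58724586 0.17764063 0.21599108]
```

View pics/g2.png

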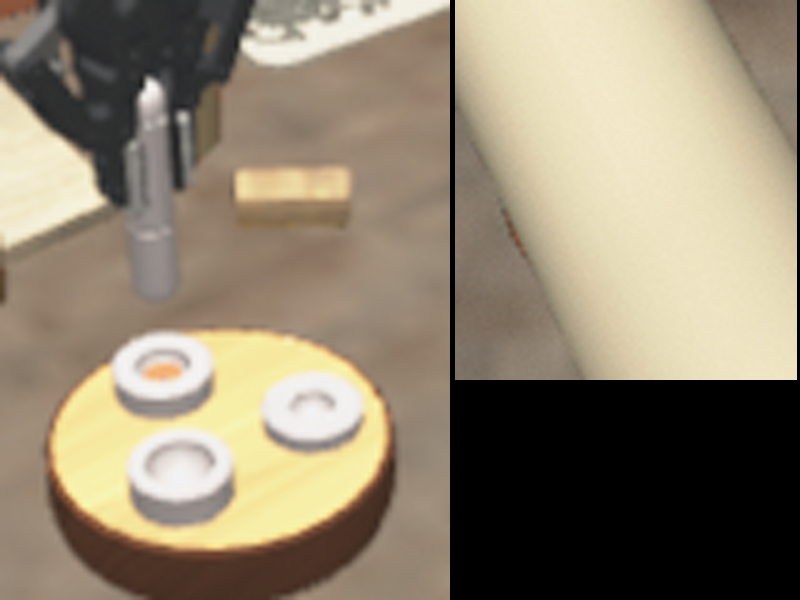

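The top view is blocked by the arm. The scene view shows the nose at about crop (156,298), and the orange blank at (162,372) in the far die. I'll measure the offset within the scene camera alone, so its bias cancels.

```bash
cat > n.py <<'E'
from h import *
from cell import read_state
import sys
def nose(s,r0,r1,c0,c1,zc):
    k=6;P=cv2.resize(s[r0:r1,c0:c1],None,fx=k,fy=k,interpolation=cv2.INTER_CUBIC)
    h=cv2.cvtColor(P,cv2.COLOR_RGB2LAB).astype(int)
    m=((h[...,2]-128<5)).astype(np.uint8)   # grey steel vs brown table
    c=max(cv2.findContours(m,0,1)[0],key=cv2.contourArea)[:,0]
    b=(c[:,1].max()+.5)/k-.5+r0
    rows=[(y,np.nonzero(m[y])[0]) for y in range(0,m.shape[0],3)]
    for y,x in rows[::3]:
        if len(x):print(round(y/k+r0,1),round(x.min()/k+c0-.4,2),round(x.max()/k+c0-.4,2),end=" | ")
    print("bottom",b);cv2.imwrite("pics/m.png",m*255);return b
d=np.load("p2.npz");nose(d["s"],210,234,208,236,0)
m=viewer.camera_model("scene");K=np.array(m["mtx"]);E=np.array(m["extrinsics"])
def proj(p):
    q=E[:3,:3].T@(np.array(p)-E[:3,3]);return K[0,2]+K[0,0]*q[0]/-q[2],K[1,2]-K[1,1]*q[1]/-q[2],-q[2]
for z in(.0989,.13,.1984):print("pred at top-est",proj((.5872,.1776,z)))
E
python3 n.py
```

```text
210.0 211.93 223.43 | 211.5 213.93 223.77 | 213.0 215.27 223.77 | 214.5 215.27 223.93 | 216.0 215.6 224.1 | 217.5 215.6 224.27 | 219.0 216.1 224.27 | 220.5 216.1 224.27 | 222.0 216.1 224.43 | 223.5 216.27 224.6 | 225.0 216.43 224.77 | 226.5 216.6 224.6 | 228.0 217.1 224.1 | 229.5 218.93 222.1 | bottom 229.41666666666666
pred at top-est (np.float64(220.76185705016078), np.float64(224.49192299409324), np.float64(1.0564060237676531))
pred at top-est (np.float64(219.7761702145022), np.float64(213.01781259749), np.float64(1.0381860911600276))
pred at top-est (np.float64(217.48168422730097), np.float64(186.3083298610017), np.float64(0.9981139564217129))
```

```bash
python3 - <<'E'
from h import *
print(onz("scene",220.6,225.25,.0989))
# remeasure dies: rim outer ellipses on the 3 dies, scene at current p2 & hollow
s=np.load("p2.npz")["s"]
for k in((233,256,208,236),):
    P=cv2.resize(s[k[0]:k[1],k[2]:k[3]],None,fx=6,fy=6,interpolation=cv2.INTER_CUBIC);h=cv2.cvtColor(P,cv2.COLOR_RGB2HSV)
    for th in(165,180,195,210):
        m=((h[...,1]<50)&(h[...,2]>th)).astype(np.uint8);c=max(cv2.findContours(m,0,1)[0],key=cv2.contourArea)
        e=cv2.fitEllipse(cv2.convexHull(c));u,v=(e[0][0]+.5)/6-.5+k[2],(e[0][1]+.5)/6-.5+k[0]
        print(th,u,v,np.array(e[1])/6,onz("scene",u,v,.0509))
m=viewer.camera_model("scene");K=np.array(m["mtx"]);E=np.array(m["extrinsics"])
q=E[:3,:3].T@(np.array([.5855,.179,.0509])-E[:3,3]);print(-q[2],.046*K[0,0]/-q[2])
E
```

```text
[0.58505393 0.17942856 0.0989    ]
165 221.9529151916504 242.7909641265869 [14.31536102 20.61383565] [0.58346798 0.18076912 0.0509    ]
180 222.01421610514322 242.72710609436035 [13.85156123 20.49925232] [0.58357538 0.18053299 0.0509    ]
195 222.0348358154297 242.71050898234049 [13.34739939 20.45673498] [0.58359666 0.1804633  0.0509    ]
210 222.07124964396158 242.69601186116537 [12.82012558 20.37128576] [0.5835892 0.1803698 0.0509   ]
1.0827423283049353 20.24586116449957
```

>>> drive_tool:
  series: "0 0.0016 -0.03 0 0 0; 0 0 -0.03 0 0 0; 0 0 -0.014 0 0 0; 0 0 0 0 0 0; 0 0 0 0 0 0"

```text
time: 5.3
tcp_pos: [0.5881, 0.1789, 0.1802]
ee_rot: [0.998, 0.067, 0.0, -0.0]
wrist_force: [0.4, 0.7, -2.2]
grip_width: 0.0193
grasp_force: 78.8
```

```bash
python3 - <<'E'
from h import *
from cell import read_state
z=read_state();print(z["tcp_pos"],z["ee_rot"],z["wrist_force"])
s,_=viewer.read_camera("scene");np.savez("p3.npz",s=s)
cv2.imwrite("pics/g3.png",cv2.resize(s[170:270,185:265],None,fx=6,fy=6,interpolation=cv2.INTER_CUBIC)[:,:,::-1])
E
```

```text
[0.58806857 0.17885715 0.18022555] [ 9.97719911e-01  6.74900809e-02  2.55552277e-04 -5.52336272e-05] [ 0.4391912   0.70722702 -2.22407717]
```

View pics/g3.png

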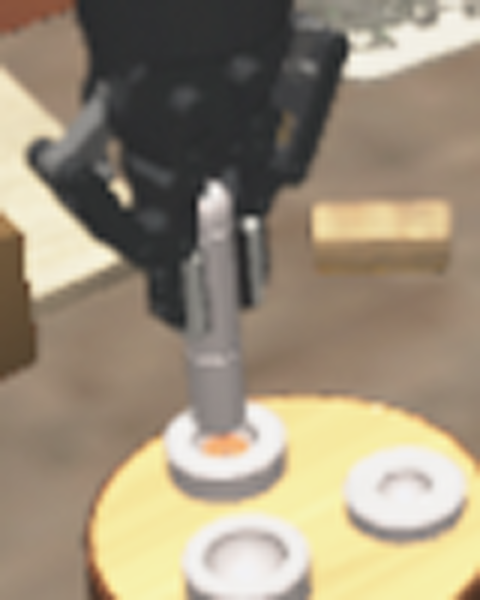

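```bash
python3 - <<'E'
from h import *
s=np.load("p3.npz")["s"]
for r in range(228,248):print(r,[ "%d,%d,%d"%tuple(x) for x in s[r,213:233]])
E
```

```text
228 ['154,134,113', '152,131,111', '147,131,117', '147,137,131', '141,134,131', '143,135,133', '147,140,137', '150,143,140', '150,142,139', '143,135,132', '145,138,135', '134,126,124', '138,124,112', '146,128,109', '144,125,106', '142,123,104', '140,121,102', '139,119,101', '138,118,99', '138,117,98']
229 ['154,133,114', '153,132,112', '141,125,109', '145,135,129', '150,142,139', '165,156,152', '173,163,160', '175,166,162', '177,168,163', '157,149,146', '158,149,146', '144,136,133', '137,123,111', '142,123,105', '140,120,103', '138,118,101', '137,117,98', '135,116,96', '135,115,96', '136,116,96']
230 ['153,133,114', '152,132,113', '144,127,111', '133,123,116', '148,141,138', '170,161,158', '179,169,165', '181,171,167', '187,177,173', '169,160,156', '144,136,133', '133,126,123', '133,120,109', '136,117,100', '136,116,97', '134,114,95', '134,114,94', '135,115,94', '136,116,96', '138,117,97']
231 ['152,132,113', '151,131,113', '142,125,109', '132,122,116', '134,128,125', '140,133,130', '145,136,134', '149,141,138', '152,144,140', '150,142,139', '144,136,133', '135,128,125', '128,115,107
[... 4277 characters left out ...]
 '244,241,239', '243,242,241', '243,242,240', '238,234,231', '204,194,190', '196,173,144']
246 ['218,206,195', '235,232,229', '241,240,238', '242,241,239', '243,242,240', '243,239,236', '244,236,227', '245,232,219', '245,229,215', '239,225,215', '241,230,220', '244,233,223', '244,240,236', '243,242,241', '243,242,240', '243,241,239', '238,235,231', '209,200,195', '152,143,140', '186,161,130']
247 ['173,158,143', '204,195,190', '230,226,223', '240,237,235', '242,241,239', '243,242,240', '243,242,241', '243,242,241', '243,242,241', '243,242,241', '243,242,240', '243,242,240', '243,242,240', '243,241,240', '239,236,233', '234,227,224', '211,199,194', '157,149,145', '133,126,124', '187,161,130']
```

```bash
python3 - <<'E'
from h import *
for c in((220.8,237.1),(221.0,237.1),(220.8,236.7)):print("nose",onz("scene",*c,.0631))
for c in((222.04,242.5),(222.04,242.72)):print("die",onz("scene",*c,.0509))
# hollow rim / blank
print("blank near edge", onz("scene",221.8,245.4,.0445),"blank cols 218.0-225.5 at row 244", onz("scene",221.9,244,.0445))
E
```

```text
nose [0.58905803 0.17922342 0.0631    ]
nose [0.58877566 0.17886993 0.0631    ]
nose [0.5902932 0.178416  0.0631   ]
die [0.58422995 0.18003348 0.0509    ]
die [0.58356049 0.1804731  0.0509    ]
blank near edge [0.58270825 0.18219719 0.0445    ] blank cols 218.0-225.5 at row 244 [0.58681922 0.17922825 0.0445    ]
```

>>> drive_tool:
  series: "-0.004 -0.0004 0 0 0 0; 0 0 0 0 0 0; 0 0 0 0 0 0; 0 0 0 0 0 0; 0 0 0 0 0 0"

```text
time: 5.77
tcp_pos: [0.5859, 0.1789, 0.1796]
ee_rot: [0.998, 0.068, 0.0, -0.0]
wrist_force: [0.5, -0.6, -2.4]
grip_width: 0.0193
grasp_force: 78.8
```

```bash
python3 - <<'E'
from h import *
from cell import read_state
z=read_state();print(z["tcp_pos"],z["ee_rot"],z["wrist_force"])
S=np.mean([viewer.read_camera("scene")[0].astype(float) for _ in range(4)],0);np.savez("p4.npz",s=S)
g=S[...,0]-0
def edge(a,lo,hi,t):  # subpixel crossings of a along range
    return [round(i+(t-a[i])/(a[i+1]-a[i]),2) for i in range(lo,hi) if (a[i]-t)*(a[i+1]-t)<0]
b=S[...,2]-S[...,0]  # steel ~-3, table ~-38
for r in range(212,236,2):
    if not 228<r<231: print(r,edge(b[r],212,229,-20))
print("rim rows",[(r,edge(S[r,:,2],206,216,180)[:1],edge(S[r,:,2],227,236,205)[-1:]) for r in(240,241,242,243,244)])
print("bottom",[(c,edge(S[:,c,0],238,246,185)) for c in range(218,225)])
E
```

```text
[0.58592131 0.1789494  0.17963719] [ 9.97701404e-01  6.77632100e-02  2.31799555e-04 -5.13328389e-05] [ 0.53732439 -0.63041326 -2.36514781]
212 []
214 []
216 []
218 []
220 [np.float64(228.64)]
222 [np.float64(225.16)]
224 [np.float64(212.35), np.float64(224.74)]
226 [np.float64(215.05), np.float64(224.89)]
228 [np.float64(216.09), np.float64(225.22)]
232 [np.float64(216.47), np.float64(225.39)]
234 [np.float64(216.61), np.float64(225.52)]
rim rows [(240, [np.float64(213.23)], [np.float64(231.45)]), (241, [np.float64(212.54)], [np.float64(231.91)]), (242, [np.float64(212.09)], [np.float64(232.03)]), (243, [np.float64(211.73)], [np.float64(231.74)]), (244, [np.float64(211.59)], [np.float64(231.4)])]
bottom [(218, [np.float64(242.46)]), (219, [np.float64(242.48)]), (220, [np.float64(242.59)]), (221, [np.float64(242.77)]), (222, [np.float64(242.64)]), (223, [np.float64(242.43)]), (224, [np.float64(242.19)])]
```

```bash
python3 - <<'E'
from h import *
n=onz("scene",221.35,238.0,.0625);d=onz("scene",222.0,242.4,.0509);f=n-d
print(n,d,f,"right",f@[-.623,-.782,0],"away",f@[.783,-.623,0])
E
```

```text
[0.58618196 0.17967537 0.0625    ] [0.58459119 0.17990444 0.0509    ] [ 0.00159077 -0.00022907  0.0116    ] right -0.0008119114053684744 away 0.0013882835584195503
```

>>> drive_tool:
  series: "-0.002 0 -0.003 0 0 0; 0 0 -0.003 0 0 0; 0 0 -0.003 0 0 0; 0 0 -0.001 0 0 0; 0 0 0 0 0 0"

```text
time: 6.38
tcp_pos: [0.5847, 0.1788, 0.1741]
ee_rot: [0.998, 0.068, -0.0, 0.0]
wrist_force: [0.7, -0.2, -1.3]
grip_width: 0.0193
grasp_force: 78.8
```

>>> drive_tool:
  series: "0 0 -0.002 0 0 0; 0 0 0 0 0 0"

```text
time: 6.55
tcp_pos: [0.5848, 0.1789, 0.1732]
ee_rot: [0.998, 0.068, -0.0, -0.0]
wrist_force: [-0.2, 0.4, -1.9]
grip_width: 0.0194
grasp_force: 78.8
```

```bash
python3 - <<'E'
from h import *
S=np.mean([viewer.read_camera("scene")[0].astype(float) for _ in range(4)],0)
def edge(a,lo,hi,t): return [round(float(i+(t-a[i])/(a[i+1]-a[i])),2) for i in range(lo,hi) if (a[i]-t)*(a[i+1]-t)<0]
b=S[...,2]-S[...,0]
for r in (229,230,231,235): print(r,edge(b[r],212,229,-20))
print("white",[(r,edge(S[r,:,0],214,229,190)) for r in range(238,247)])
print("bottom",[(c,edge(S[:,c,0],238,249,185)) for c in range(218,226)])
cv2.imwrite("pics/g4.png",cv2.resize(S[225:260,200:245].astype(np.uint8),None,fx=13,fy=13,interpolation=cv2.INTER_CUBIC)[:,:,::-1])
m=viewer.camera_model("scene");K=np.array(m["mtx"]);E=np.array(m["extrinsics"])
def proj(p):
    q=E[:3,:3].T@(np.array(p)-E[:3,3]);return (K[0,2]+K[0,0]*q[0]/-q[2]).round(2),(K[1,2]-K[1,1]*q[1]/-q[2]).round(2)
for z in(.0445,.0509,.0561,.08):print(z,proj((.5846,.1799,z)))
E
```

```text
229 [216.2, 225.43]
230 [216.63, 225.51]
231 [216.6, 225.6]
235 [216.92, 225.7]
white [(238, [215.45, 217.04, 226.24]), (239, [214.07, 217.38, 226.25]), (240, [217.43, 226.48]), (241, [217.36, 226.96]), (242, [216.88, 227.43]), (243, [216.97, 226.41]), (244, [218.49, 224.89]), (245, [220.64, 223.66]), (246, [])]
bottom [(218, [243.57]), (219, [244.22]), (220, [244.63]), (221, [245.1]), (222, [245.42]), (223, [245.45]), (224, [244.58]), (225, [243.82])]
0.0445 (np.float64(222.19), np.float64(244.59))
0.0509 (np.float64(222.0), np.float64(242.4))
0.0561 (np.float64(221.84), np.float64(240.6))
0.08 (np.float64(221.12), np.float64(232.21))
```

View pics/g4.png

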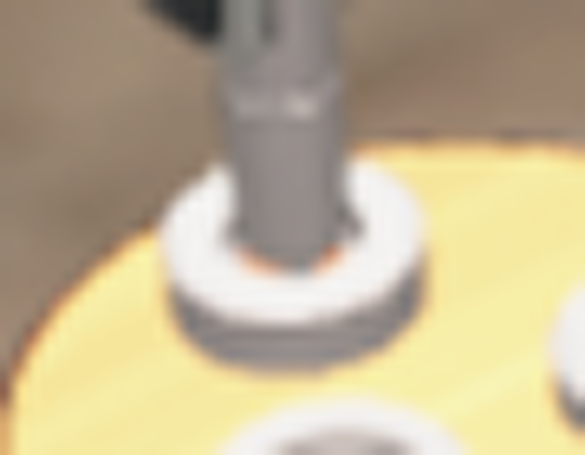

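The nose centre at about (221.8,240.7) matches the predicted die axis at (221.8,240.6). Orange shows evenly on both sides of it. I'll press down in small steps.

>>> drive_tool:
  series: "0 0 -0.001 0 0 0; 0 0 0 0 0 0; 0 0 0 0 0 0"

```text
time: 7.0
tcp_pos: [0.5848, 0.1789, 0.1729]
ee_rot: [0.998, 0.068, 0.0, -0.0]
wrist_force: [-1.1, -0.2, -2.7]
grip_width: 0.0193
grasp_force: 78.8
```

>>> drive_tool:
  series: "0 0 -0.001 0 0 0; 0 0 0 0 0 0; 0 0 0 0 0 0"

```text
time: 7.25
tcp_pos: [0.5849, 0.179, 0.1725]
ee_rot: [0.998, 0.068, 0.0, -0.0]
wrist_force: [-0.4, -0.4, -1.6]
grip_width: 0.0191
grasp_force: 78.8
```

>>> drive_tool:
  series: "0 0 -0.001 0 0 0; 0 0 0 0 0 0; 0 0 0 0 0 0"

```text
time: 7.5
tcp_pos: [0.585, 0.179, 0.1722]
ee_rot: [0.998, 0.068, 0.0, -0.0]
wrist_force: [0.3, -0.5, 0.7]
grip_width: 0.019
grasp_force: 78.8
```

>>> drive_tool:
  series: "0 0 -0.001 0 0 0; 0 0 0 0 0 0; 0 0 0 0 0 0"

```text
time: 7.75
tcp_pos: [0.585, 0.179, 0.1719]
ee_rot: [0.998, 0.068, 0.0, -0.0]
wrist_force: [-1.3, 0.1, 3.6]
grip_width: 0.0191
grasp_force: 78.9
```

>>> drive_tool:
  series: "0 0 -0.0005 0 0 0; 0 0 0 0 0 0; 0 0 0 0 0 0; 0 0 0 0 0 0"

```text
time: 8.08
tcp_pos: [0.5851, 0.1791, 0.1718]
ee_rot: [0.998, 0.068, 0.001, -0.0]
wrist_force: [-1.6, -0.4, 6.5]
grip_width: 0.0192
grasp_force: 79.2
```

>>> drive_tool:
  series: "0 0 0 0 0 0; 0 0 0 0 0 0; 0 0 0 0 0 0; 0 0 0 0 0 0; 0 0 0 0 0 0"

```text
time: 8.5
tcp_pos: [0.5851, 0.179, 0.1718]
ee_rot: [0.998, 0.068, 0.001, -0.0]
wrist_force: [-2.3, -0.1, 5.4]
grip_width: 0.0192
grasp_force: 79.2
```

>>> drive_tool:
  series: "0 0 0 0 0 0; 0 0 0 0 0 0; 0 0 0 0 0 0; 0 0 0 0 0 0; 0 0 0 0 0 0"

```text
time: 8.92
tcp_pos: [0.5851, 0.1791, 0.1718]
ee_rot: [0.998, 0.068, 0.001, -0.0]
wrist_force: [-1.5, -1.1, 5.8]
grip_width: 0.0189
grasp_force: 79.2
```

```bash
python3 - <<'E'
from h import *
from cell import read_state
F=[];L=[]
for _ in range(6):
    L.append(viewer.read_camera("scene")[0].astype(float));F.append(read_state()["wrist_force"])
print(np.array(F).round(1).tolist());S=np.mean(L,0)
cv2.imwrite("pics/g5.png",cv2.resize(S[170:260,190:270].astype(np.uint8),None,fx=6,fy=6,interpolation=cv2.INTER_CUBIC)[:,:,::-1])
E
```

```text
[[-1.4, -1.7, 4.8], [-1.6, -0.5, 5.1], [-1.4, -1.0, 6.2], [-0.9, -1.0, 6.3], [-2.2, -1.0, 6.2], [-1.1, -0.7, 5.0]]
```

View pics/g5.png

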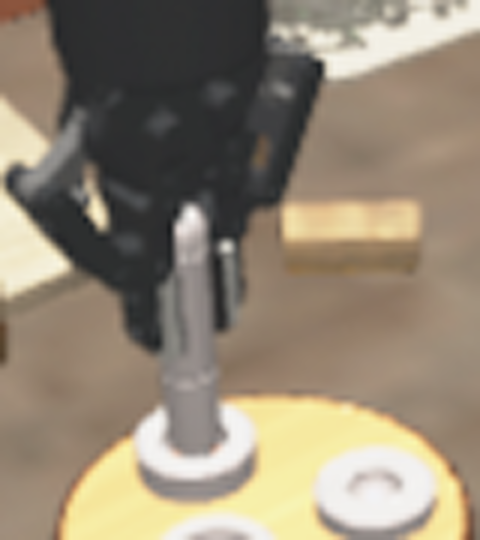

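The punch is upright in the die, pressing at about 8 N (5.6 N read plus its weight). I'll nudge it to mid-range.

>>> drive_tool:
  series: "0 0 -0.0008 0 0 0; 0 0 0 0 0 0; 0 0 0 0 0 0; 0 0 0 0 0 0; 0 0 0 0 0 0"

```text
time: 9.63
tcp_pos: [0.5852, 0.1791, 0.1717]
ee_rot: [0.998, 0.068, 0.001, -0.0]
wrist_force: [-2.6, -1.7, 7.2]
grip_width: 0.0192
grasp_force: 79.5
```

>>> drive_tool:
  series: "0 0 0 0 0 0; 0 0 0 0 0 0; 0 0 0 0 0 0; 0 0 0 0 0 0; 0 0 0 0 0 0"

```text
time: 10.05
tcp_pos: [0.5852, 0.1791, 0.1717]
ee_rot: [0.998, 0.068, 0.001, -0.0]
wrist_force: [-2.3, -1.3, 7.8]
grip_width: 0.0192
grasp_force: 79.5
```

Steady at about 10 N. Handing the job in.

```bash
python3 -c "
from cell import workorder
print(workorder.job_done())"
```

```text
the job is handed in; nothing more can be done
None
```

I drew the medium punch and handed the job in with it gripped upright, its nose on the blank's centre mark to about 1 mm by my camera measurements, pressing steadily at about 10 N.

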